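# Prime the bench hand pump until its indicator pin pops out

### The arm

A 6-joint arm with a two-finger parallel gripper is mounted at the origin on a cart in front of the work surface, level with it; the furniture and walls round the work are solid. World frame = base frame: x ahead of the robot, y to its left, z up, the work surface at z = 0. Lengths are in m, angles in rad, forces in N, time in s.
With the tool pointing down it reaches from about 0.25 to 0.775 m from the base axis. Payload 4 kg.
Tool frame: the origin (TCP) lies at the very end of the fingers, on their centre line; the grasp point (between the pads) lies 19 mm behind it; z points along the fingers, y is the line along which they close (so a half turn about z gives the same grasp; the last joint's range is limited). The gripper opens to 94 mm and grips with 3 to 60 N. Pads are 16 mm wide; open, the fingers measure 119 mm over their backs; the gripper's body (75 mm by 177 mm) begins 78 mm behind the grasp point.
Start: joints at [1.051, 0.087, 1.371, -0, 1.684, -0.103], TCP at [0.223, 0.503, 0.206] pointing down, gripper open.
Joint ranges: [-3.1, 3.1], [-0.76, 2.03], [0.27, 2.55], [-1.08, 4.22], [0.17, 2.65], [-2.57, 2.57]. Speed limits (rad/s): [2.79, 2.79, 3.14, 3.14, 3.14, 3.14].

### API

Orientations are given as [roll, pitch, yaw] about the fixed x, y, z axes, in that order (R = Rz(yaw) Ry(pitch) Rx(roll)).
In Python, from bench import robot gives the robot as it stands. The module is installed in compiled form; this text tells all that it offers.
- The arm moves only by the tool move_arm, never from a script. Its argument "deltas" is one flat list of numbers, 7 for each row, row after row: the turn, a rotation vector about the tool's x, y, z in rad, then the shift along the tool's x, y, z in cm, then the closure, from -1 (fully open) to 1 (shut). A call has 1 to 8 rows; each row is the pose to reach, as a shift and turn from the pose commanded when the call began, along the tool's axes at that moment; what a row does not reach only later rows make up. A row lasts 1/10 s, in which the tool goes at most 50 mm and 8.59 degrees, less where a joint would pass 70% of its speed; a pose out of reach is approached as far as the arm can. A call with a gripper value outside its range is refused whole. The fingers move at their own pace and stop on an object; the grip force is fixed at half the most. Time passes only in rows, so rows that repeat a pose let the fingers close. It gives the time, the measured TCP pose, the force, the opening and the grip force at its end, in the units of the state.
- robot.get_obs(): the state, without advancing time (a new reading comes with each control period).
- robot.snapshot(name): name is "scene" or "side" or "wrist"; returns a dict with "image" (384x512x3 uint8, red, green, blue), "depth" (384x512 float32, m along the optical axis (not along the pixel's ray), 0 where there is no reading), "fov_y" (degrees; the focal length in pixels is half the picture's height over the tangent of half this angle, whatever the lens; pixels are square), "cx", "cy" (the principal point, pixels), "origin" and "orientation" of the camera in the world; the wrist camera has in their place "T_tool_cam" (4x4, takes a point from camera to tool coordinates, whose origin is the TCP and whose axes are the flange's). Camera axes: x right, y up, looking along -z (the intrinsics and any distortion apply to the point x, -y, -z); pixel columns grow to the right and rows downward; lengths in m; the calibration is good to about 2 mm. A picture is of the moment at which its call begins: read the wrist's pose just before it.
- robot.close_job(): hands the job in; it is judged then, once.
The state is a dict: "time": time; "joint_positions": joint angles; "qvel": joint speeds; "joint_torque": joint torques, N m; "tool_pos": TCP position; "ee_rot": TCP orientation; "wrist_force": force on the tool from outside, world axes, zero at the start; "wrist_torque": the same for the moment, N m; "width": finger opening in m; "finger_force": force on a finger pad.
Only numpy, scipy, OpenCV 4.12 (cv2) and the standard library are available. Lean on these libraries where they do the work, as an engineer would, in place of code of your own. Each camera call takes 0.05 s, during which the arm holds its last target. There are 200 camera calls.

### The job

Prime the bench hand pump: with your fingertips press its big round plunger head steadily fully down and let it come fully up again, and keep pumping like this until the white indicator pin in the turret beside it pops fully out; then let the plunger come up and take the hand away. Only press on top of the plunger head: do not grip it, do not touch the pin, and leave the things standing round the pump where they are.

Things in the scene. Friction and masses are not known exactly. Their poses are not given: they have to be found in the camera images.
- pump: hand pump fixed to the worktop. Grey base plate 90 x 180 mm, 12 thick; origin at the centre of its underside, z up. An aluminium barrel (up to 66 wide, 70 tall) with the plunger stands at y = -45 mm of this frame; the narrow dark indicator turret (32 wide, 40 at its foot, 58 tall) at y = +50 mm
- plunger_top (a point): centre of the flat top of the plunger head (grey, round, 62 mm wide over the rubber band round its side, 20 thick, flat top 44 mm wide; the side band, whose upper edge lies 5.5 mm below the top, is not to be gripped). It is 125 mm above the worktop when up and moves straight down with the plunger, by 30 mm
- plunger (a joint): how far the plunger is pressed: 0 up, 0.030 m fully down on its rigid stop (do not ram it). A spring pushes it back up by itself, with about 5 N at the top to 13 N at the bottom. Only full strokes tell: each press right down (past about 0.027) after coming right up (above about 0.003) lifts the pin by about 3 mm (the first by 1 to 4); short strokes may lift nothing, and jabs much faster than 0.1 m/s slip
- indicator_pin (a joint): how far the indicator pin stands out: 0 in, 0.024 m fully out. Starts anywhere from 0 to 0.0065; climbs a step with each full stroke of the plunger, stays there, and from about 0.017 it springs by itself to 0.024. That takes 3 to 7 strokes in all. Once it is out further strokes do nothing
- pin_tip (a point): centre of the top of the indicator pin (white, upright, 10 mm thick, in the middle of the turret; not to be touched; a thin dark ring shows at its root when it is fully out), 60 mm above the worktop when in, 84 mm when fully out
- reagent_bottle: stoppered glass reagent bottle, 60 mm wide, 149 tall, standing about 170 mm to the turret side of the pump; origin at the centre of its underside. Loose, a bystander
- beaker: clear 100 ml beaker, 71 mm wide, 92 tall, standing about 160 mm to the plunger side of the pump; origin at the centre of its underside. Loose, a bystander
- marker: marker pen, 137 mm long, lying in front of the pump; origin at the centre of its underside. Loose, a bystander
- vial: 2 ml vial with a dark cap, 12 mm wide, 34 tall, standing close behind the pump; origin at the centre of its underside. Loose, a bystander
- film_roll: white roll of sealing film, 62 mm wide, 50 tall, standing close behind the pump; origin at the centre of its underside. Loose, a bystander

How it is judged:
On the way, in this order (a step that is already met when the one before it is completed fails the run):
1. the plunger is pressed fully down once (value of joint plunger above 0.026 m), for 0.04 s.
2. the plunger is let up again (value of joint plunger below 0.004 m), for 0.04 s.
3. the plunger is pressed fully down again (value of joint plunger above 0.026 m), for 0.04 s.
4. the pin has popped fully out (value of joint indicator_pin above 0.0225 m), for 0.1 s.
At the end, for the whole second after the job is handed in: the indicator pin stands fully out (at least 22.5 of its 24 mm), the plunger is up (within 3 mm of its top), and the five bystanders stand at rest within 20 mm of where they were (value of joint indicator_pin above 0.0225 m and value of joint plunger below 0.003 m and distance of each of reagent_bottle, beaker, marker, vial, film_roll from where it was at the start of the episode below 0.02 m and linear speed of each of reagent_bottle, beaker, marker, vial, film_roll below 0.02 m/s); the robot touches nothing.
It fails at once if the indicator pin is touched (contact force between any of the fingers, the arm and indicator_pin above 0.5 N).
It fails at once if the plunger head is gripped by its side (contact force between the fingers and plunger_c0 above 2 N).
It fails at once if a bystander is moved by 20 mm or more, lifted or tipped over (distance of any of reagent_bottle, beaker, marker, vial, film_roll from where it was at the start of the episode above 0.02 m or angle between any of reagent_bottle, beaker, vial, film_roll's own z axis and vertical above 0.4 rad).
It also fails if it takes over 58 s, if anything falls off the work surface, if the arm or the gripper's body presses on something with over 40 N, if the wrist force passes 120 N, or if a joint passes its speed limit or range.

## Working session

There is one attempt and no reset: what is moved stays moved. The work goes in short steps, Python scripts to look and compute and a tool call to move; the robot and the scene stay as the last step left them, time stands still between calls to the robot, and variables do not carry over. Pictures are saved under pics/ and viewed, at most 10 in all, crops included, and the job is handed in when it is done.

Besides the shell and the picture viewer there is one more tool, called after "Emit:" as name(argument=value, ...), one argument or row to a line, values as JSON. move_arm: Moves the arm, as the interface text tells. Its arguments: {"type":"object","properties":{"deltas":{"type":"array","items":{"type":"number"}}},"required":["deltas"]}

```bash
mkdir -p pics; cat > h.py <<'E'
import numpy as np, cv2
from scipy.spatial.transform import Rotation as R
from bench import robot
def cloud(s,T=None):
    im=s["image"];d=s["depth"];h,w=d.shape
    f=h/2/np.tan(np.radians(s["fov_y"])/2)
    v,u=np.mgrid[:h,:w]
    p=np.stack([(u-s["cx"])/f*d,-(v-s["cy"])/f*d,-d],-1)
    if T is None:
        o=np.array(s["orientation"]); Rm=o if o.shape==(3,3) else R.from_euler('xyz',o).as_matrix()
        t=np.array(s["origin"])
    else: Rm,t=T[:3,:3],T[:3,3]
    q=p@Rm.T+t; q[d==0]=np.nan
    return q
E
python3 - <<'E'
from h import *
o=robot.get_obs();print(o)
for n in ("scene","side"):
    s=robot.snapshot(n);print(n,{k:v for k,v in s.items() if k not in("image","depth")})
    np.savez(n+".npz",c=cloud(s),im=s["image"])
    cv2.imwrite(f"pics/{n}.png",s["image"][:,:,::-1])
E
```

```text
{'time': 0.0, 'joint_positions': array([ 1.05088647e+00,  8.79322612e-02,  1.37221860e+00, -1.32528293e-05,
        1.68358531e+00, -1.03121193e-01]), 'qvel': array([-0.00033112, -0.00138534,  0.00141046,  0.00136893,  0.00064005,
        0.00031931]), 'joint_torque': array([ 8.88574887e-04, -3.40179527e+01, -3.02427506e+01,  7.19340937e-02,
        3.29818495e-02, -1.72871050e-04]), 'tool_pos': array([0.22240609, 0.50244093, 0.20433468]), 'ee_rot': array([-3.13945917e+00, -2.07548445e-04,  2.72480229e+00]), 'wrist_force': array([-0.26433298,  0.07360535, -0.60048048]), 'wrist_torque': array([-0.01484537, -0.03293395,  0.01554942]), 'finger_force': 0.0, 'width': 0.09397833390914584}
scene {'fov_y': 47.245352022633014, 'cx': 256.79724961036186, 'cy': 196.93258623525549, 'origin': array([ 0.01713416, -0.5059686 ,  0.51462233]), 'orientation': array([ 1.09249531,  0.01951262, -0.72067766])}
side {'fov_y': 55.739583488891746, 'cx': 258.20774764652606, 'cy': 197.0495269678983, 'origin': array([ 0.50649826, -0.70533356,  0.56280391]), 'orientation': array([ 1.07283531, -0.00266984, -0.0626461 ])}
```

View pics/scene.png

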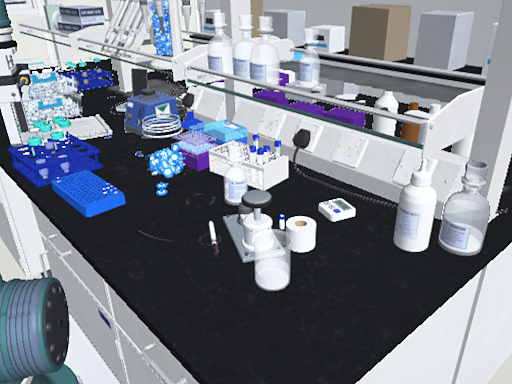

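View pics/side.png

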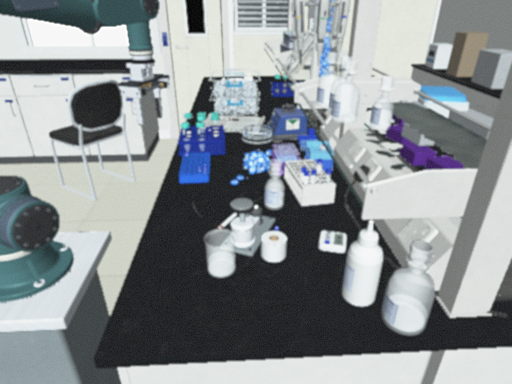

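The scene view shows the plunger head at about (256,198), the beaker at (272,262), the film roll at (301,234), the bottle at (235,180) and the marker at (212,238). In the side view the head is at about (241,207).

```bash
python3 - <<'E'
from h import *
for n,(u,v) in (("scene",(256,200)),("side",(241,208))):
    z=np.load(n+".npz");c=z["c"];im=z["im"]
    print(n,"table z",[c[b,a].round(3).tolist() for a,b in ([(180,280),(330,260)] if n=="scene" else [(170,240),(330,290)])])
    box=c[v-45:v+75,u-60:u+80].reshape(-1,3)
    seed=c[v,u];print(seed)
    near=np.linalg.norm(box[:,:2]-seed[:2],axis=1)<.3
    b=box[near]
    t=b[(b[:,2]>.118)&(b[:,2]<.132)&(np.linalg.norm(b[:,:2]-seed[:2],axis=1)<.05)]
    print("head",len(t),np.median(t,0),t.min(0),t.max(0),(t.min(0)+t.max(0))/2)
    p=b[(b[:,2]>.007)&(b[:,2]<.017)&(np.linalg.norm(b[:,:2]-seed[:2],axis=1)<.17)]
    print("plate",len(p),cv2.minAreaRect(p[:,:2].astype(np.float32)))
    cv2.imwrite(f"pics/{n}c.png",cv2.resize(im[v-50:v+90,u-90:u+90,::-1],None,fx=4,fy=4,interpolation=cv2.INTER_CUBIC))
E
```

```text
scene table z [[0.337, 0.093, -0.001], [0.591, -0.057, -0.0]]
[0.49954852 0.05717861 0.12371263]
head 377 [0.50986982 0.06809291 0.12383404] [0.48412323 0.04299456 0.11800271] [0.54386916 0.10254887 0.12659156] [0.5139962  0.07277172 0.12229713]
plate 882 ((0.5418310761451721, 0.11127014458179474), (0.1819867342710495, 0.20851588249206543), 65.85594940185547)
side table z [[0.323, 0.102, 0.0], [0.704, -0.111, 0.001]]
[0.51361409 0.05075429 0.12221181]
head 234 [0.51637986 0.0658815  0.12320047] [0.48699904 0.04198809 0.11801435] [0.54401844 0.10018492 0.12571112] [0.51550874 0.07108651 0.12186274]
plate 734 ((0.5320981740951538, 0.07515925168991089), (0.2778010666370392, 0.18319964408874512), 85.97052764892578)
```

View pics/scenec.png

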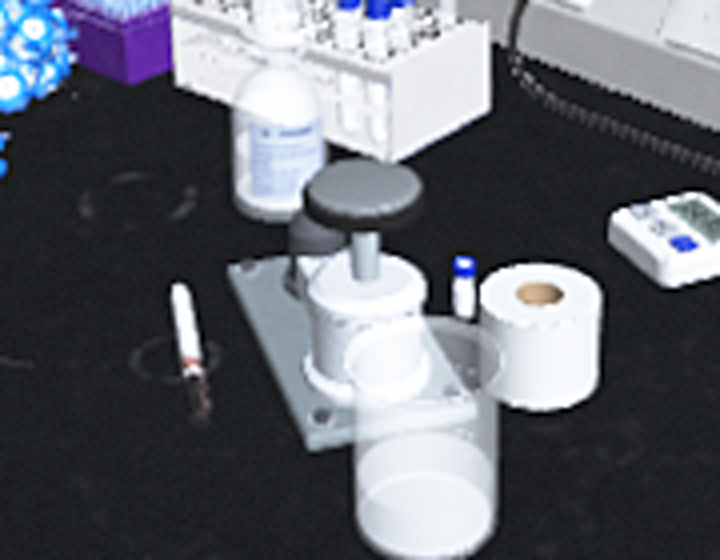

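View pics/sidec.png

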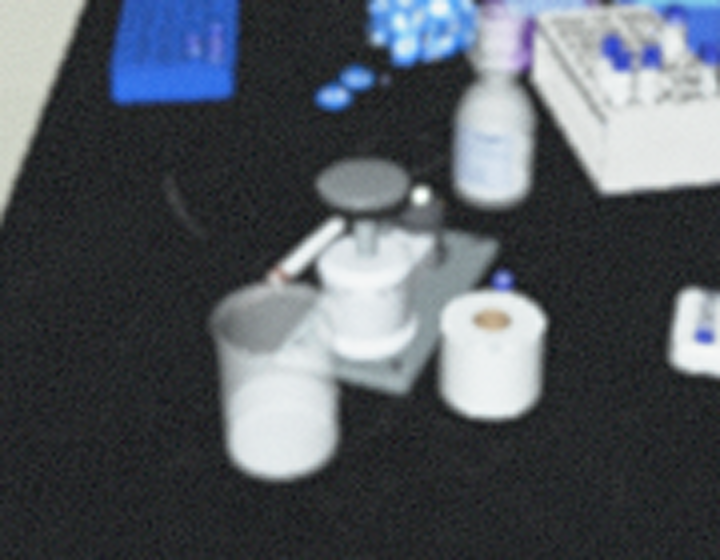

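Both views agree: the head centre is at about (0.5145, 0.072), its top is at 0.124, and it is about 60 mm wide, as it should be. All bystanders are below 0.15 m. I'll close the fingers and travel at z≈0.2.

Emit:
move_arm(
  deltas=[0, 0, 0, -3, -2, 0, 1, 0, 0, 0, -7, -4.4, 0, 1, 0, 0, 0, -11, -6.9, 0, 1, 0, 0, 0, -15, -9.4, 0, 1, 0, 0, 0, -19, -11.9, 0, 1, 0, 0, 0, -23, -14.3, 0, 1, 0, 0, 0, -27, -16.8, 0, 1, 0, 0, 0, -31, -19.3, 0, 1],
)

```text
time: 0.9
tool_pos: [0.4285, 0.1992, 0.2051]
ee_rot: [-3.142, -0.0, 2.725]
wrist_force: [0.5, 0.1, -0.1]
width: 0.033
finger_force: 0.0
```

Emit:
move_arm(
  deltas=[0, 0, 0, -4, -2.5, 0, 1, 0, 0, 0, -8, -5, 0, 1, 0, 0, 0, -11, -7, 0, 1, 0, 0, 0, -13.1, -8.2, 0, 1, 0, 0, 0, -13.1, -8.2, 1, 1, 0, 0, 0, -13.1, -8.2, 2, 1, 0, 0, 0, -13.1, -8.2, 3, 1, 0, 0, 0, -13.1, -8.2, 3, 1],
)

```text
time: 1.7
tool_pos: [0.5126, 0.0741, 0.1729]
ee_rot: [-3.14, -0.004, 2.727]
wrist_force: [-0.1, -0.2, 1.2]
width: 0.0002
finger_force: 0.0
```

```bash
python3 - <<'E'
from h import *
o=robot.get_obs();print(o["time"],o["tool_pos"],o["ee_rot"],o["wrist_force"],o["width"])
s=robot.snapshot("side");cv2.imwrite("pics/a.png",cv2.resize(s["image"][120:300,150:370,::-1],None,fx=3,fy=3))
E
```

```text
1.7 [0.5125852  0.07405405 0.17285807] [-3.13987929 -0.00439092  2.72661657] [-0.1029189  -0.2123538   1.20122922] 0.00016522922675406087
```

View pics/a.png

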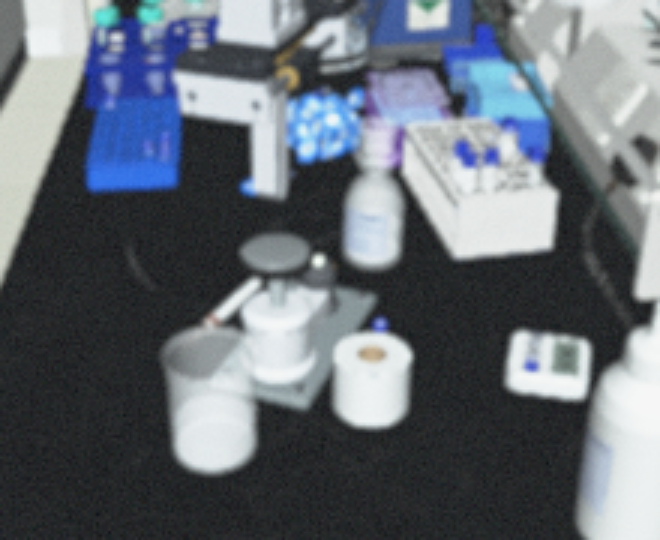

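Fingertips at crop (270,195) are directly above the head at (275,253). Approaching.

Emit:
move_arm(
  deltas=[0, 0, 0, 0, 0, 1.5, 1, 0, 0, 0, 0, 0, 3, 1, 0, 0, 0, 0, 0, 4.0, 1, 0, 0, 0, 0, 0, 4.0, 1],
)

```text
time: 2.15
tool_pos: [0.5129, 0.073, 0.1327]
ee_rot: [-3.14, -0.004, 2.725]
wrist_force: [0.0, -0.5, -0.4]
width: 0.0002
finger_force: 0.0
```

Emit:
move_arm(
  deltas=[0, 0, 0, 0, 0, 0.7, 1, 0, 0, 0, 0, 0, 1.4, 1, 0, 0, 0, 0, 0, 2.0, 1, 0, 0, 0, 0, 0, 2.6, 1, 0, 0, 0, 0, 0, 3.2, 1, 0, 0, 0, 0, 0, 3.6, 1, 0, 0, 0, 0, 0, 3.7, 1],
)

```text
time: 2.85
tool_pos: [0.5153, 0.073, 0.1011]
ee_rot: [3.14, 0.002, 2.725]
wrist_force: [-3.9, 0.5, 12.3]
width: 0.0006
finger_force: 5.9
```

Emit:
move_arm(
  deltas=[0, 0, 0, 0, 0, 0.3, 1, 0, 0, 0, 0, 0, 0.3, 1],
)

```text
time: 3.05
tool_pos: [0.5153, 0.0729, 0.0985]
ee_rot: [3.14, 0.003, 2.725]
wrist_force: [-4.8, -0.0, 12.8]
width: 0.0005
finger_force: 6.1
```

Emit:
move_arm(
  deltas=[0, 0, 0, 0, 0, 0.3, 1, 0, 0, 0, 0, 0, 0.6, 1, 0, 0, 0, 0, 0, 0.6, 1],
)

```text
time: 3.35
tool_pos: [0.5154, 0.0729, 0.0951]
ee_rot: [3.14, 0.003, 2.725]
wrist_force: [-8.7, -0.4, 21.2]
width: 0.0004
finger_force: 10.6
```

Emit:
move_arm(
  deltas=[0, 0, 0, 0, 0, -1, 1, 0, 0, 0, 0, 0, -2, 1, 0, 0, 0, 0, 0, -3, 1, 0, 0, 0, 0, 0, -4, 1, 0, 0, 0, 0, 0, -4.5, 1, 0, 0, 0, 0, 0, -4.5, 1, 0, 0, 0, 0, 0, -4.5, 1],
)

```text
time: 4.05
tool_pos: [0.5143, 0.0729, 0.1337]
ee_rot: [-3.141, -0.001, 2.725]
wrist_force: [-0.4, -0.5, -0.2]
width: 0.0002
finger_force: 0.0
```

Emit:
move_arm(
  deltas=[0, 0, 0, 0, 0, 0.6, 1, 0, 0, 0, 0, 0, 1.3, 1, 0, 0, 0, 0, 0, 2.0, 1, 0, 0, 0, 0, 0, 2.7, 1, 0, 0, 0, 0, 0, 3.4, 1, 0, 0, 0, 0, 0, 4.0, 1, 0, 0, 0, 0, 0, 4.5, 1, 0, 0, 0, 0, 0, 4.5, 1],
)

```text
time: 4.85
tool_pos: [0.5148, 0.0729, 0.0951]
ee_rot: [3.141, 0.002, 2.725]
wrist_force: [-10.7, -0.7, 25.7]
width: 0.0007
finger_force: 12.8
```

Emit:
move_arm(
  deltas=[0, 0, 0, 0, 0, -1, 1, 0, 0, 0, 0, 0, -2, 1, 0, 0, 0, 0, 0, -3, 1, 0, 0, 0, 0, 0, -4, 1, 0, 0, 0, 0, 0, -4.5, 1, 0, 0, 0, 0, 0, -4.5, 1, 0, 0, 0, 0, 0, -4.5, 1],
)

```text
time: 5.55
tool_pos: [0.514, 0.0729, 0.1333]
ee_rot: [-3.141, -0.002, 2.725]
wrist_force: [-1.0, -0.5, -0.3]
width: 0.0008
finger_force: 0.0
```

```bash
python3 - <<'E'
from h import *
s=robot.snapshot("side");cv2.imwrite("pics/b.png",cv2.resize(s["image"][150:290,190:310,::-1],None,fx=4,fy=4))
E
```

```text
(no output)
```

View pics/b.png

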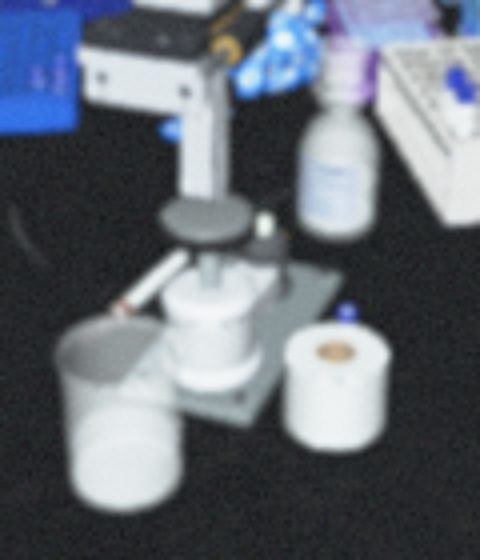

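The pin at crop (264,224) is rising, the plunger is up and the bystanders haven't moved. I'll keep pumping with the same stroke.

Emit:
move_arm(
  deltas=[0, 0, 0, 0, 0, 0.6, 1, 0, 0, 0, 0, 0, 1.3, 1, 0, 0, 0, 0, 0, 2.0, 1, 0, 0, 0, 0, 0, 2.7, 1, 0, 0, 0, 0, 0, 3.4, 1, 0, 0, 0, 0, 0, 4.0, 1, 0, 0, 0, 0, 0, 4.5, 1, 0, 0, 0, 0, 0, 4.5, 1],
)

```text
time: 6.4
tool_pos: [0.5148, 0.0729, 0.095]
ee_rot: [3.141, 0.002, 2.725]
wrist_force: [-11.2, -0.5, 25.5]
width: 0.0007
finger_force: 12.5
```

Emit:
move_arm(
  deltas=[0, 0, 0, 0, 0, -1, 1, 0, 0, 0, 0, 0, -2, 1, 0, 0, 0, 0, 0, -3, 1, 0, 0, 0, 0, 0, -4, 1, 0, 0, 0, 0, 0, -4.5, 1, 0, 0, 0, 0, 0, -4.5, 1, 0, 0, 0, 0, 0, -4.5, 1],
)

```text
time: 7.1
tool_pos: [0.5141, 0.0729, 0.1334]
ee_rot: [-3.141, -0.002, 2.725]
wrist_force: [0.3, -0.9, -0.3]
width: 0.0008
finger_force: 0.0
```

Emit:
move_arm(
  deltas=[0, 0, 0, 0, 0, 0.6, 1, 0, 0, 0, 0, 0, 1.3, 1, 0, 0, 0, 0, 0, 2.0, 1, 0, 0, 0, 0, 0, 2.7, 1, 0, 0, 0, 0, 0, 3.4, 1, 0, 0, 0, 0, 0, 4.0, 1, 0, 0, 0, 0, 0, 4.5, 1, 0, 0, 0, 0, 0, 4.5, 1],
)

```text
time: 7.9
tool_pos: [0.5148, 0.0729, 0.0951]
ee_rot: [3.141, 0.002, 2.725]
wrist_force: [-10.7, -0.4, 25.9]
width: 0.0007
finger_force: 12.8
```

Emit:
move_arm(
  deltas=[0, 0, 0, 0, 0, -1, 1, 0, 0, 0, 0, 0, -2, 1, 0, 0, 0, 0, 0, -3, 1, 0, 0, 0, 0, 0, -4, 1, 0, 0, 0, 0, 0, -4.5, 1, 0, 0, 0, 0, 0, -4.5, 1, 0, 0, 0, 0, 0, -4.5, 1],
)

```text
time: 8.6
tool_pos: [0.5141, 0.0729, 0.1333]
ee_rot: [-3.141, -0.002, 2.725]
wrist_force: [-0.4, -1.5, 0.5]
width: 0.0003
finger_force: 0.0
```

```bash
python3 - <<'E'
from h import *
s=robot.snapshot("side");cv2.imwrite("pics/c.png",cv2.resize(s["image"][150:290,190:310,::-1],None,fx=4,fy=4))
E
```

```text
(no output)
```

View pics/c.png

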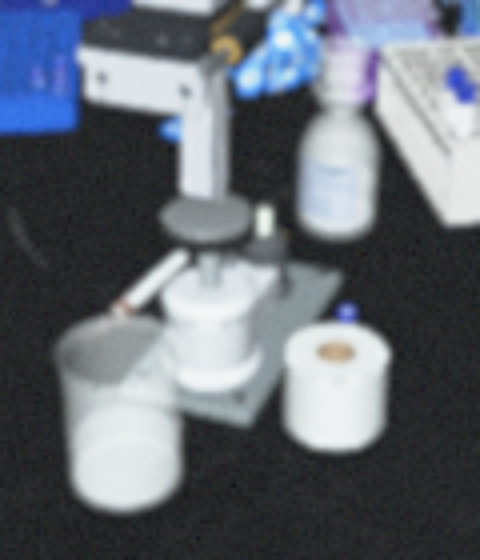

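The pin top has risen to about row 206 (it was 213), so it isn't popped out yet. I'll do three more strokes, since extra ones do no harm.

Emit:
move_arm(
  deltas=[0, 0, 0, 0, 0, 0.6, 1, 0, 0, 0, 0, 0, 1.3, 1, 0, 0, 0, 0, 0, 2.0, 1, 0, 0, 0, 0, 0, 2.7, 1, 0, 0, 0, 0, 0, 3.4, 1, 0, 0, 0, 0, 0, 4.0, 1, 0, 0, 0, 0, 0, 4.5, 1, 0, 0, 0, 0, 0, 4.5, 1],
)

```text
time: 9.45
tool_pos: [0.5148, 0.0729, 0.0951]
ee_rot: [3.141, 0.002, 2.725]
wrist_force: [-9.8, -0.1, 25.0]
width: 0.0005
finger_force: 12.5
```

Emit:
move_arm(
  deltas=[0, 0, 0, 0, 0, -1, 1, 0, 0, 0, 0, 0, -2, 1, 0, 0, 0, 0, 0, -3, 1, 0, 0, 0, 0, 0, -4, 1, 0, 0, 0, 0, 0, -4.5, 1, 0, 0, 0, 0, 0, -4.5, 1, 0, 0, 0, 0, 0, -4.5, 1],
)

```text
time: 10.15
tool_pos: [0.5141, 0.0729, 0.1334]
ee_rot: [-3.141, -0.002, 2.725]
wrist_force: [-0.1, 0.7, -0.8]
width: 0.0006
finger_force: 0.0
```

Emit:
move_arm(
  deltas=[0, 0, 0, 0, 0, 0.6, 1, 0, 0, 0, 0, 0, 1.3, 1, 0, 0, 0, 0, 0, 2.0, 1, 0, 0, 0, 0, 0, 2.7, 1, 0, 0, 0, 0, 0, 3.4, 1, 0, 0, 0, 0, 0, 4.0, 1, 0, 0, 0, 0, 0, 4.5, 1, 0, 0, 0, 0, 0, 4.5, 1],
)

```text
time: 10.95
tool_pos: [0.5148, 0.0729, 0.0951]
ee_rot: [3.141, 0.002, 2.725]
wrist_force: [-11.6, -1.4, 24.6]
width: 0.0003
finger_force: 12.8
```

Emit:
move_arm(
  deltas=[0, 0, 0, 0, 0, -1, 1, 0, 0, 0, 0, 0, -2, 1, 0, 0, 0, 0, 0, -3, 1, 0, 0, 0, 0, 0, -4, 1, 0, 0, 0, 0, 0, -4.5, 1, 0, 0, 0, 0, 0, -4.5, 1, 0, 0, 0, 0, 0, -4.5, 1],
)

```text
time: 11.65
tool_pos: [0.5141, 0.0729, 0.1333]
ee_rot: [-3.141, -0.002, 2.725]
wrist_force: [-0.0, 0.1, -1.0]
width: 0.0005
finger_force: 0.0
```

Emit:
move_arm(
  deltas=[0, 0, 0, 0, 0, 0.6, 1, 0, 0, 0, 0, 0, 1.3, 1, 0, 0, 0, 0, 0, 2.0, 1, 0, 0, 0, 0, 0, 2.7, 1, 0, 0, 0, 0, 0, 3.4, 1, 0, 0, 0, 0, 0, 4.0, 1, 0, 0, 0, 0, 0, 4.5, 1, 0, 0, 0, 0, 0, 4.5, 1],
)

```text
time: 12.45
tool_pos: [0.5148, 0.0729, 0.095]
ee_rot: [3.141, 0.002, 2.725]
wrist_force: [-9.7, -0.2, 27.1]
width: 0.0006
finger_force: 12.8
```

Emit:
move_arm(
  deltas=[0, 0, 0, 0, 0, -1, 1, 0, 0, 0, 0, 0, -2, 1, 0, 0, 0, 0, 0, -3, 1, 0, 0, 0, 0, 0, -4, 1, 0, 0, 0, 0, 0, -4.5, 1, 0, 0, 0, 0, 0, -4.5, 1, 0, 0, 0, 0, 0, -4.5, 1],
)

```text
time: 13.15
tool_pos: [0.5141, 0.0729, 0.1333]
ee_rot: [-3.141, -0.002, 2.725]
wrist_force: [-0.7, -0.4, 0.3]
width: 0.0003
finger_force: 0.0
```

```bash
python3 - <<'E'
from h import *
s=robot.snapshot("side");cv2.imwrite("pics/d.png",cv2.resize(s["image"][150:290,190:310,::-1],None,fx=4,fy=4))
q=cloud(s)[195:215,250:262]; im=s["image"][195:215,250:262].min(2)
m=(im>170)&(np.linalg.norm(q[...,:2]-[.514,.072],axis=-1)<.13)
print(q[m][:,2].round(3), np.nanmean(q[m],0))
E
```

```text
[0.083 0.083 0.084 0.082 0.082 0.082 0.078 0.077 0.078 0.074 0.074 0.075
 0.118 0.071 0.072 0.072 0.068 0.069 0.067 0.065 0.067 0.066 0.062 0.063
 0.059 0.059] [0.55526692 0.15381457 0.07421842]
```

View pics/d.png

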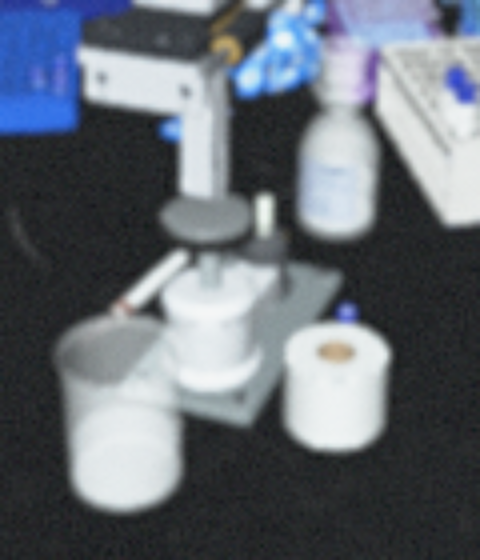

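The pin now stands at crop (264,195–235). Its tip measures 0.083–0.084 m, which is fully out (84 mm). The plunger is up, so I'll retract and hand in.

Emit:
move_arm(
  deltas=[0, 0, 0, 0, 0, -2, 1, 0, 0, 0, 0, 0, -5, 1, 0, 0, 0, 0, 0, -8, 1, 0, 0, 0, 0, 0, -10, 1, 0, 0, 0, 0, 0, -10, 1, 0, 0, 0, 0, 0, -10, 1],
)

```text
time: 13.8
tool_pos: [0.5144, 0.0729, 0.2333]
ee_rot: [-3.141, -0.001, 2.725]
wrist_force: [-1.0, 0.4, -0.1]
width: 0.0005
finger_force: 0.0
```

```bash
python3 -c "
from bench import robot
o=robot.get_obs();print(o['tool_pos'],o['wrist_force']);print(robot.close_job())"
```

```text
[0.5143723  0.0729074  0.23332096] [-1.02252702  0.35224193 -0.12434483]
the job is handed in; nothing more can be done
None
```

The pump is primed and the job is handed in at about 14 s: after 7 full strokes the pin tip measured about 84 mm (fully out), the plunger is up, the hand is clear, and the bystanders looked unmoved in the last picture; the hand-in returned no verdict.

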